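# Roll the bearing sleeve up to the stop

### The job

Push the orange knob to slide the clear safety shield fully open, clear of the ramp. Then, with the fingertips behind the bronze bearing sleeve, push it slowly up the ramp until it is home against the yellow stop at the top, never picking it up and never letting it roll back to the yellow lip at the foot. Finish while still holding it against the stop with the fingertips, so that it can be clamped, and leave the shield open and everything else on the shelf where it is.

Things in the scene. Friction and masses are not known exactly. Their poses are not given: they have to be found in the camera images.
- ramp: Fixed loading ramp on a grey base. Origin on the shelf surface, x horizontal in the uphill direction, y to the left when looking uphill, z up. Foot: a level steel landing from x = -130 to -50 mm, its surface 20 mm above the shelf. From x = -50 mm the deck rises at 8 degrees. Low dark side rails run the whole way on both sides, 68 mm apart inside, 84 mm outside, tops 9 mm above the running surface.
- deck: The sloping steel part of the ramp. Origin on its running surface, mid-width, at the kink where the landing ends (ramp x = -50 mm, 20 mm above the shelf). x runs up the slope, y to the left looking uphill, z square to the slope. The yellow stop is a wall across the top, its face at x = 157 mm, reaching 36 mm above the running surface.
- seat (a point): Where the sleeve's centre is when the sleeve touches the yellow stop: deck x = 135 mm, y = 0, 22 mm above the running surface. Axes as the deck's.
- foot_lip: Fixed yellow lip across the foot of the landing, 8 mm thick, its top 30 mm above the shelf (10 mm above the landing). Origin at shelf level under it, mid-width (ramp x = -134 mm). The sleeve starts clear of it; if the sleeve touches it, it has rolled back.
- sleeve: Loose bronze-coloured bearing sleeve with dark bores, a cylinder 44 mm in diameter and 60 mm long, about 0.55 kg, lying across the ramp on the level landing. Origin at its centre, its own y along its axis (x and z turn as it rolls). Its surface is oiled and slippery (friction about 0.25, also against fingers). It rolls freely and runs back down the slope unless held.
- shield (a joint): Slide of the shield in m: 0 = shut across the ramp, 0.09 = fully open to the left (ramp +y). It starts at 0 to 0.02, moves with about 1.5 N of friction and stays where it is left.
- shield_knob (a point): On the axis of the orange knob, 8 mm below its top. The knob is 24 mm high and 28 mm in diameter (its foot, the lowest 6 mm, 20 mm), and stands on the upper edge of the clear shield near its left end. The shield is an upright plate square across the ramp, 6 mm thick, 86 mm wide and 28 mm high, with a bright metal top edge 16 mm below this point; shut, it blocks the sleeve's way at ramp x = 20 mm, and the knob is then 34 mm left of the ramp's middle.
- v_block: Bystander: dark steel V-block, 50 x 50 x 42 mm, to the right of the ramp. Origin under its centre.
- parallel_a: Bystander: bright steel parallel bar 120 x 10 x 25 mm, left of the ramp's foot. Origin under its centre.
- parallel_b: Bystander: the second parallel bar, same size, beside the first. Origin under its centre.
- drift_rod: Bystander: brass drift rod lying on the shelf, 14 mm in diameter, 110 mm long, right of the ramp's foot. Origin at its middle, on the underside.
- spare_bush: Bystander: steel bush standing upright, 40 mm in diameter, 45 mm high, right of the ramp's top. Origin under its centre.
- paste_tin: Bystander: red tin, 70 mm in diameter, 60 mm high, far to the left. Origin under its centre.
- key_wrench: Bystander: steel wrench 180 mm long lying flat, far to the left.
Things that resemble listed ones, but are neither listed nor needed, are in the scene too. Of the things that look like the sleeve, the smallest one is meant.

How it is judged:
By the outcome, as a careful person would: the job done as asked, in the order asked, and still so for the second after the job is handed in, while the arm keeps its last pose, push and grip.
It also fails if it takes over 48 s, if anything falls off the work surface, if the arm or the gripper's body presses on something with over 40 N, if the wrist force passes 120 N, or if a joint passes its speed limit or range.

### The arm

A 7-joint arm with a two-finger parallel gripper is mounted at the origin on the work surface. World frame = base frame: x ahead of the robot, y to its left, z up, the work surface at z = 0. Lengths are in m, angles in rad, forces in N, time in s.
With the tool pointing down it reaches from about 0.4 to 0.85 m from the base axis. Payload 10.4 kg.
Tool frame: the origin (TCP) lies on the centre line of the jaws, within the pads' length; the fingertips stand 8 mm ahead of it and the grasp point (between the pads) lies 11 mm behind it; z points along the fingers, y is the direction in which the jaws open and shut (so a half turn about z gives the same grasp; the last joint's range is limited). The gripper opens to 85 mm and grips with 20 to 120 N. Pads are 22 mm wide; open, the fingers measure 114 mm over their backs; the gripper's body (76 mm by 85 mm) begins 54 mm behind the grasp point. The pads swing forward as they close: fully open they stand 13 mm farther back than shut.
Start: joints at [1.218, 0.332, -0.065, 1.46, 0.022, 1.35, -0.088], TCP at [0.202, -0.591, 0.218] pointing down, gripper open.
Joint ranges: [-2.6, 2.6], [-0.5, 2.12], [-1.47, 1.34], [0.16, 2.42], [-1.27, 4.41], [0.06, 2.06], [-2.6, 2.6]. Speed limits (rad/s): [2.22, 2.22, 2.79, 2.79, 3.14, 3.14, 3.14].

### API

Orientations are given as a unit quaternion [x, y, z, w].
In Python, from station import manip gives the robot as it stands. Calls block until the motion is done:
- manip.move_to(position, orientation): joint-space move of the TCP to a pose.
- manip.move_linear(position, velocity=0.15, rotation=None, threshold=None): straight line of the TCP; rotation=None keeps the orientation; velocity is the mean speed in m/s. With threshold (N) it stops when the force on the tool has changed by that much, and returns True; else False.
- manip.goto_joints(angles): joint-space move.
- manip.command_gripper(opening): finger opening in m; the grip force is fixed at half the most; returns when the fingers have stopped.
- manip.pause(seconds).
- manip.inverse_kinematics(position, orientation): joint angles nearest the present ones, or None.
- manip.state(): the state.
- manip.camera(name): name is "side" or "top"; returns the picture (400x640x3 uint8, red, green, blue); there is no depth.
- manip.calibration(name): a dict with "vfov" (degrees; the focal length in pixels is half the picture's height over the tangent of half this angle, whatever the lens; pixels are square), "cx", "cy" (the principal point, pixels), "T" (4x4, takes a point from camera to world coordinates). Camera axes: x right, y down, z forward; pixel columns grow to the right and rows downward; lengths in m; the calibration is good to about 2 mm. A picture is of the moment at which its call begins. calibration takes no time and is no camera call.
A pose or a line that the arm cannot do raises manip.IKError and nothing moves.
- manip.job_done(): hands the job in, once; it reports no verdict.
The state is a dict: "clock": time; "joint_pos": joint angles; "qvel": joint speeds; "joint_efforts": joint torques, N m; "ee_pos": TCP position; "eef_rot": TCP orientation; "force": force on the tool from outside, world axes, zero at the start; "moment": the same for the moment, N m; "finger_gap": finger opening in m.
Only numpy, scipy, OpenCV 4.12 (cv2) and the standard library are available. Lean on these libraries where they do the work, as an engineer would, in place of code of your own. Each camera call takes 0.05 s, during which the arm holds its last target.

## Working session

There is one attempt and no reset: what is moved stays moved. The work goes in short steps, each a Python script; the robot and the scene stay as the last script left them, time stands still between calls to the robot, and variables do not carry over. Pictures are saved under pics/ and viewed, and the job is handed in when it is done.

```bash
mkdir -p pics; ls; python3 - <<'E'
from station import manip
import cv2,numpy as np
np.set_printoptions(precision=4,suppress=True)
for n in("side","top"):
    cv2.imwrite(f"pics/{n}0.png",manip.camera(n)[:,:,::-1])
    c=manip.calibration(n);print(n,c)
s=manip.state();print(s)
E
```

```text
pics
side {'vfov': 49.022473981530155, 'cx': 324.93598987438344, 'cy': 200.65974727930583, 'T': array([[-0.7257, -0.3432,  0.5963, -0.0871],
       [-0.688 ,  0.3707, -0.6239,  0.8667],
       [-0.007 , -0.863 , -0.5051,  0.5945],
       [ 0.    ,  0.    ,  0.    ,  1.    ]])}
top {'vfov': 54.87852055996233, 'cx': 311.6690412399135, 'cy': 198.02687483174574, 'T': array([[-0.0002, -0.9937,  0.1116,  0.4571],
       [-1.    ,  0.0001, -0.0006,  0.1942],
       [ 0.0006, -0.1116, -0.9937,  1.0309],
       [ 0.    ,  0.    ,  0.    ,  1.    ]])}
{'clock': 0.1, 'joint_pos': array([ 1.2184,  0.3328, -0.0647,  1.4609,  0.0216,  1.3499, -0.0885]), 'qvel': array([ 0.0007, -0.001 ,  0.0015,  0.0009, -0.0013,  0.0015, -0.001 ]), 'joint_efforts': array([  0.0016, -62.675 ,   0.0491, -39.2429,   0.0162,   0.007 ,
         0.    ]), 'ee_pos': array([ 0.2023, -0.591 ,  0.217 ]), 'eef_rot': array([ 0.9864,  0.1642, -0.0001, -0.0006]), 'force': array([ 0.134 , -0.1945,  0.1809]), 'moment': array([-0.0309,  0.0278, -0.0326]), 'finger_gap': 0.08511640203842974}
```

View pics/side0.png

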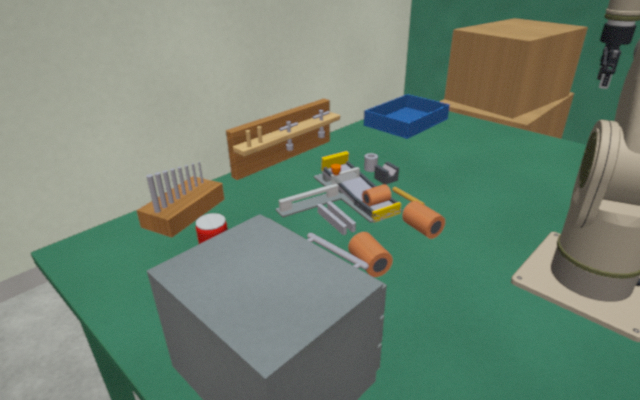

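View pics/top0.png

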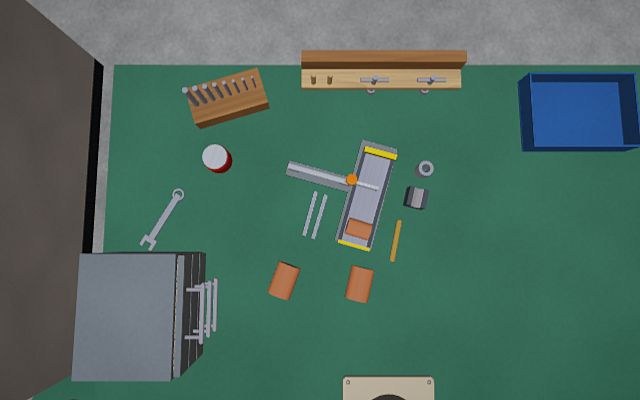

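Three things look like the sleeve. In the top view they are at (358,229) lying on the ramp, at (359,284), and at (284,280). The one on the ramp landing is the smallest and fits the description. I'll confirm that in enlarged crops.

```bash
python3 - <<'E'
import cv2,numpy as np
a=cv2.imread("pics/top0.png")[130:310,265:445]
cv2.imwrite("pics/topc.png",cv2.resize(a,(600,600),interpolation=cv2.INTER_CUBIC)) 
a=cv2.imread("pics/side0.png")[140:280,270:450]
cv2.imwrite("pics/sidec.png",cv2.resize(a,None,fx=4.2,fy=4.2,interpolation=cv2.INTER_CUBIC)) 
E
```

```text
(no output)
```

View pics/topc.png

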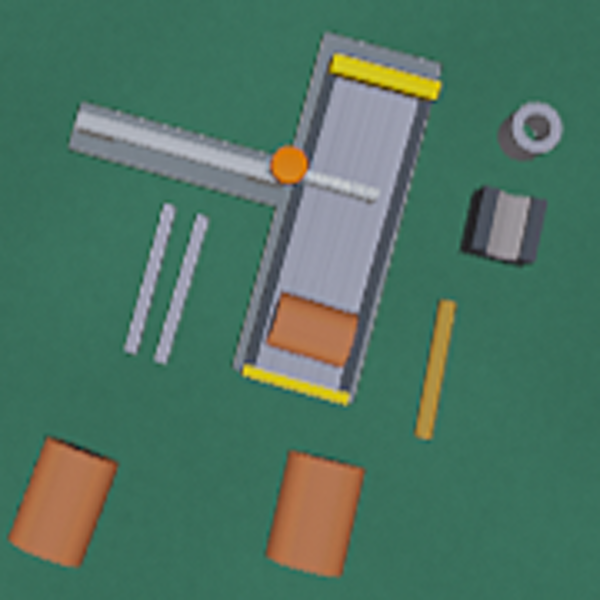

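View pics/sidec.png

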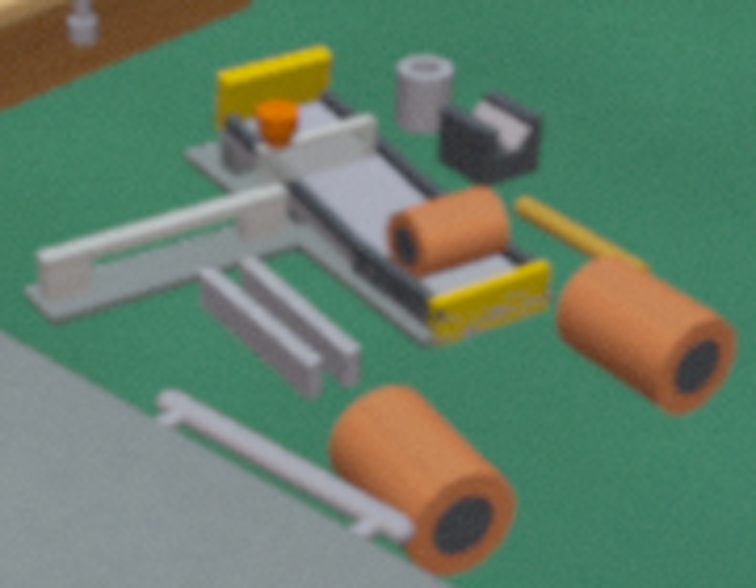

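The sleeve on the landing is clearly the smallest: about 25 px wide in top-view full-size pixels, against about 35 px for the loose ones. Next I'll measure by fitting the ramp pose to both views, then triangulate the knob and sleeve.

```bash
cat > h.py <<'E'
import numpy as np, cv2
from scipy.optimize import least_squares
from station import manip
np.set_printoptions(precision=4,suppress=True)
def K(n):
    c=manip.calibration(n);f=200/np.tan(np.radians(c['vfov'])/2);return f,c['cx'],c['cy'],c['T']
C={n:K(n) for n in('side','top')}
def proj(n,P):
    f,cx,cy,T=C[n];p=(np.atleast_2d(P)-T[:3,3])@T[:3,:3]
    return np.c_[cx+f*p[:,0]/p[:,2],cy+f*p[:,1]/p[:,2]]
def tri(a,b):
    r=least_squares(lambda X:np.r_[proj('top',X)[0]-a,proj('side',X)[0]-b],[.6,.1,.05])
    return r.x,r.fun
S,Cc=np.sin(np.radians(8)),np.cos(np.radians(8))
def deck(x,y,z): return np.array([-.05+x*Cc-z*S,y,.02+x*S+z*Cc])
def R2w(p,P): # ramp->world ; p=(x,y,yaw)
    P=np.atleast_2d(P);c,s=np.cos(p[2]),np.sin(p[2])
    return np.c_[p[0]+c*P[:,0]-s*P[:,1],p[1]+s*P[:,0]+c*P[:,1],P[:,2]]
E
python3 - <<'E'
from h import *
t=lambda u,v:np.array([265+u/3.3333,130+v/3.3333])-0.35
s=lambda u,v:np.array([270+u/4.2,140+v/4.2])-0.38
def blob(n,img,lo,hi,box):
    h=cv2.cvtColor(img,cv2.COLOR_BGR2HSV);m=cv2.inRange(h,lo,hi);x0,y0,x1,y1=box
    k=np.zeros_like(m);k[y0:y1,x0:x1]=m[y0:y1,x0:x1];ys,xs=np.nonzero(k);return np.array([xs.mean(),ys.mean()]),k,len(xs)
ti=cv2.imread('pics/top0.png');si=cv2.imread('pics/side0.png')
obs=[('top',(-.138,.042,.03),t(245,376)),('top',(-.138,-.042,.03),t(348,403)),
('side',(-.138,.042,.03),s(432,298)),('side',(-.138,-.042,.03),s(550,262)),
('side',(-.138,.042,.0),s(434,340)),('side',(-.138,-.042,.0),s(550,296)),
('top',deck(.157,.042,.036),t(331,70)),('top',deck(.157,-.042,.036),t(439,97)),
('side',deck(.157,.042,.036),s(218,76)),('side',deck(.157,-.042,.036),s(329,50))]
def res(p): return np.concatenate([proj(n,R2w(p,P))[0]-q for n,P,q in obs])
r=least_squares(res,[.6,.1,-.2],loss='soft_l1');print(r.x,np.degrees(r.x[2]));print(r.fun.reshape(-1,2))
np.save('ramp.npy',r.x)
p=r.x
kt,_,n1=blob('top',ti,(5,200,180),(17,255,255),(340,168,365,192));ks,_,n2=blob('side',si,(5,200,150),(17,255,255),(325,160,348,178));print('knob px',kt,ks,n1,n2)
X,e=tri(kt,ks);print('knob',X,e)
def w2r(X):
    c,s_=np.cos(p[2]),np.sin(p[2]);d=X[:2]-p[:2];return np.array([c*d[0]+s_*d[1],-s_*d[0]+c*d[1],X[2]])
print('knob in ramp',w2r(X))
# sleeve
bt,m1,n1=blob('top',ti,(5,100,80),(15,255,255),(340,210,376,243));bs,m2,n2=blob('side',si,(5,100,60),(15,255,255),(360,180,394,208));print(bt,bs,n1,n2)
X,e=tri(bt,bs);print('sleeve ~',X,e,w2r(X))
# shield right end top edge
X,e=tri(t(378,194),s(375,120));print('shield right top',X,e,w2r(X))
# guide bar left end top
X,e=tri(t(80,118),s(42,258));print('bar left top',X,e,w2r(X))
E
```

```text
[ 0.5788  0.0481 -0.269 ] -15.413991210538681
[[-0.0133 -1.0751]
 [ 0.5914 -0.4588]
 [ 1.2531  0.5651]
 [-0.0456 -0.0561]
 [ 0.1812  0.8634]
 [-0.9828  1.93  ]
 [-0.1473 -0.8452]
 [-0.2801 -0.2664]
 [ 1.8744  0.7681]
 [ 0.4856  0.4302]]
knob px [351.5   179.119] [335.52 167.6 ] 84 50
knob [0.6106 0.0949 0.0863] [-0.0722 -0.0845  0.1176  0.0079]
knob in ramp [0.0183 0.0536 0.0863]
[358.5089 228.6107] [377.5299 194.2649] 393 385
sleeve ~ [0.4882 0.073  0.0437] [ 0.3489  0.4479 -0.5668 -0.0018] [-0.094  -0.0001  0.0437]
shield right top [0.5904 0.025  0.0662] [ 0.3181  0.3914 -0.5445 -0.0175] [ 0.0173 -0.0192  0.0662]
bar left top [0.6564 0.2542 0.0346] [-0.0634 -0.0664  0.0873  0.0128] [0.0201 0.2194 0.0346]
```

The measurements agree with the text:

| Item | Measured | Expected |
|---|---|---|
| Knob, ramp frame | (18, 54) mm, z ≈ 86 mm | Consistent with slide ≈ 0.02 |
| Sleeve, ramp frame | x = -94 mm, y = 0, z ≈ 43 mm | z ≈ 42 mm |

Next I'll go to a point right of the knob, held high with the fingers shut, and check the fingertip geometry in the pictures.

```bash
cat >> h.py <<'E'
from scipy.spatial.transform import Rotation
try: p=np.load('ramp.npy')
except Exception: p=None
def W(x,y,z): return R2w(p,[[x,y,z]])[0]
def w2r(X):
    c,s_=np.cos(p[2]),np.sin(p[2]);d=np.array(X)[:2]-p[:2];return np.array([c*d[0]+s_*d[1],-s_*d[0]+c*d[1],X[2]])
def quat():
    yt=np.array([np.sin(p[2]),-np.cos(p[2]),0]);zt=np.array([0,0,-1.]);return Rotation.from_matrix(np.c_[np.cross(yt,zt),yt,zt]).as_quat()
def snap(n,f,box=None,k=4):
    a=manip.camera(n)[:,:,::-1]
    if box: a=cv2.resize(a[box[1]:box[3],box[0]:box[2]],None,fx=k,fy=k,interpolation=cv2.INTER_CUBIC)
    cv2.imwrite('pics/'+f,a)
def st(m=''):
    s=manip.state();print(m,round(s['clock'],2),w2r(s['ee_pos']),s['ee_pos'],'F',s['force'],'gap',s['finger_gap'])
E
python3 - <<'E'
from h import *
print(manip.inverse_kinematics(W(.019,.010,.16),quat()),quat())
manip.move_to(W(.019,.012,.16),quat());st()
manip.command_gripper(0.0);st()
snap('side','s1.png',(270,90,450,230));snap('top','t1.png',(265,130,445,270))
print(proj('side',W(.019,.012,.16)),proj('side',W(.019,.012,.152)),proj('top',W(.019,.012,.152)))
E
```

```text
[ 0.4646  0.4349 -0.8075  1.5673  0.3235  1.2786 -2.2302] [ 0.991  -0.1341  0.      0.    ]
 2.78 [0.0194 0.011  0.1599] [0.6005 0.0535 0.1599] F [-0.3266 -0.101   0.4588] gap 0.08547489340712369
 3.55 [0.019 0.012 0.16 ] [0.6003 0.0546 0.16  ] F [-0.2899  0.3498 -0.0519] gap -7.906476767017175e-05
[[349.2268 138.1213]] [[349.1622 140.9991]] [[371.8831 178.8946]]
```

View pics/s1.png

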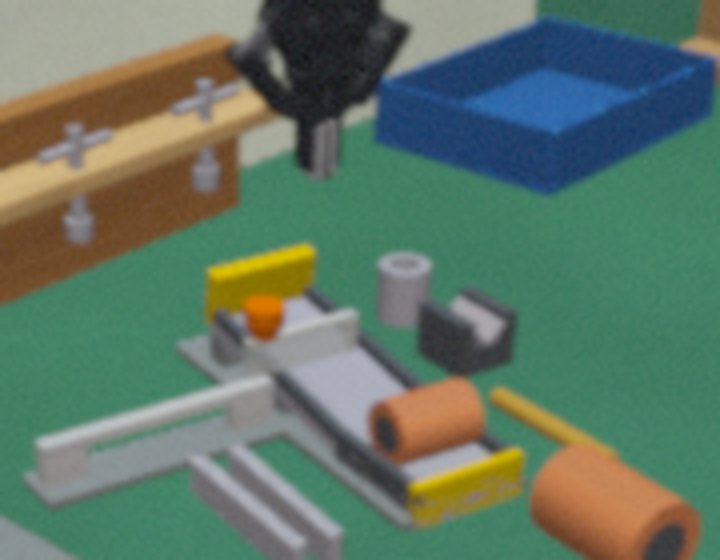

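View pics/t1.png

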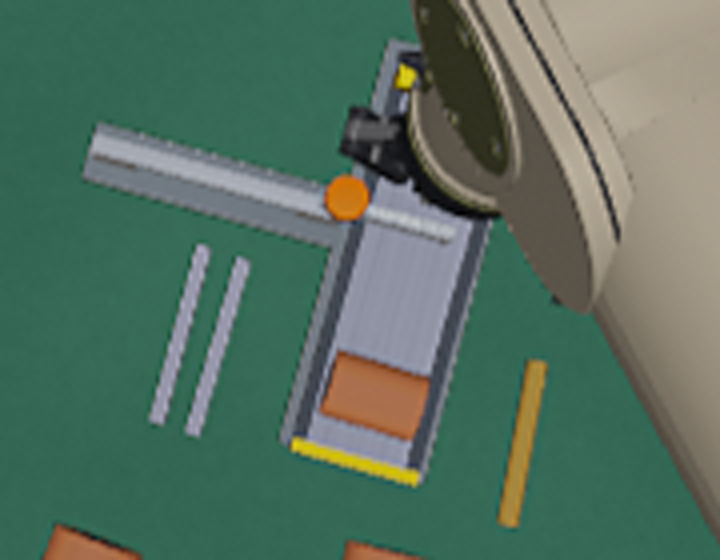

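In the side crop the shut fingertips end at about (318,178), 6 px higher than 8 mm ahead of the TCP would put them. I'll descend partway and compare them with the knob directly.

```bash
python3 - <<'E'
from h import *
manip.move_linear(W(.019,.012,.088),velocity=.08,threshold=5);st()
snap('side','s2.png',(300,130,400,220),7)
q=lambda P:(proj('side',P)[0]-[300,130])*7
print(q(W(.019,.012,.08)),q(W(.019,.012,.088)),'knobtop',q(W(.019,.0536,.092)),'edge R',q(W(.02,-.023,.068)))
E
```

```text
4.7 [0.0193 0.0122 0.0886] [0.6007 0.0547 0.0886] F [-0.4785 -0.1848  1.0942] gap 1.2322293070929212e-05
[340.2016 252.071 ] [340.6267 233.1544] knobtop [248.5786 248.8282] edge R [412.7542 258.1458]
```

View pics/s2.png

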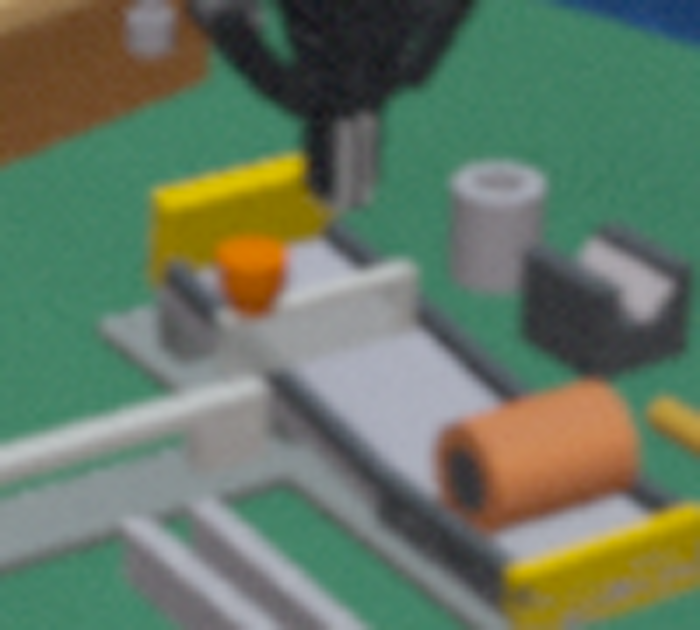

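```bash
python3 - <<'E'
from h import *
snap('top','t2.png',(300,130,450,250),5)
q=lambda P:(proj('top',P)[0]-[300,130])*5
print(q(W(.019,.012,.08)),q(W(.019,.012,.16)),q(W(.019,.06,.16)),'edge R',q(W(.02,-.023,.068)), proj('top',[0.,0,.0]),proj('top',[0.12,0.,0]))
s=manip.state();print(s['joint_pos'],s['eef_rot'])
E
```

```text
[336.9157 267.7048] [362.141  241.6586] [260.7119 214.1704] edge R [401.131  287.5908] [[388.291  423.2962]] [[387.2418 373.6943]]
[ 0.441   0.5058 -0.7815  1.6387  0.3826  1.1555 -2.2743] [ 0.991  -0.1341  0.0005 -0.0001]
```

View pics/t2.png

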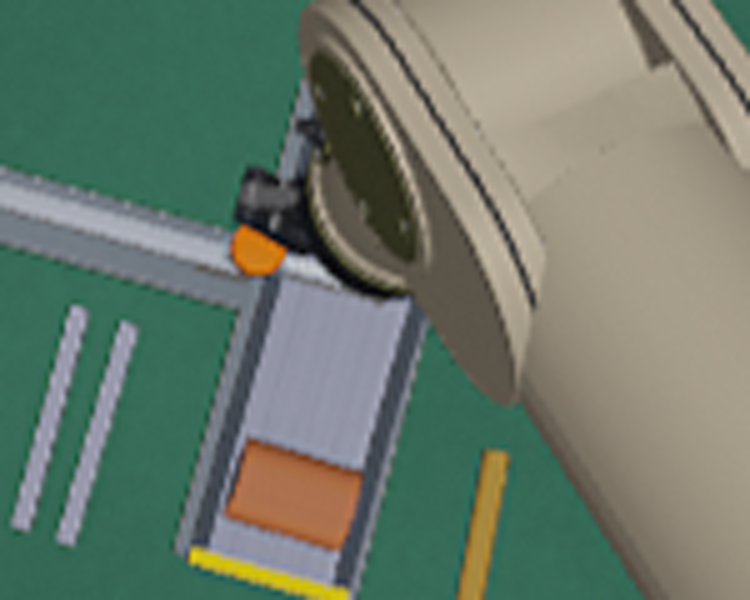

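The camera suggests the tips sit about 15 to 18 mm higher than stated. I'll settle that with a gentle touch on the bare deck at ramp x = -15 mm, whose surface height is known.

```bash
python3 - <<'E'
from h import *
manip.move_linear(W(.019,.012,.125),velocity=.15)
manip.move_linear(W(-.015,.0,.125),velocity=.15)
manip.move_linear(W(-.015,.0,.045),velocity=.12,threshold=6);st()
r=manip.move_linear(W(-.015,.0,.008),velocity=.02,threshold=3);print(r);st()
h=.02+(.035+.011)*np.tan(np.radians(8));print('deck z at front of pad',h,'tip ahead',manip.state()['ee_pos'][2]-h)
snap('side','s3.png',(300,130,400,220),7)
manip.move_linear(W(-.015,.0,.09),velocity=.15)
E
```

```text
6.41 [-0.0146  0.0004  0.0456] [0.5649 0.0523 0.0456] F [-0.4642 -0.0927  0.2881] gap 0.00015830514059635243
True
 7.84 [-0.015  -0.      0.0129] [0.5644 0.052  0.0129] F [-0.8393 -0.9717  6.0559] gap 0.000408745686822677
deck z at front of pad 0.026464878396310006 tip ahead -0.013566911258894424
```

View pics/s3.png

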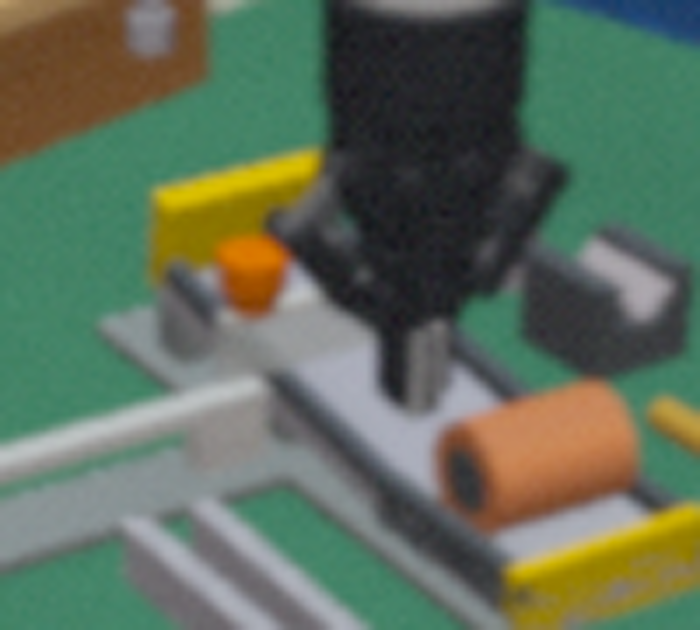

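```bash
python3 - <<'E'
from h import *
q=lambda P:(proj('side',P)[0]-[300,130])*7
for P in [(-.015,0,.0265),(-.026,.0145,.0265),(-.026,-.0145,.0265),(-.004,.0145,.0265)]: print(P,q(W(*P)))
snap('side','s4.png',(270,130,400,220),6)
q=lambda P:(proj('side',P)[0]-[270,130])*6
print(q(W(.02,.0536,.084)))
# descend beside knob, right side
y=.0536-.014-.0145-.010
manip.move_linear(W(.019,y,.09),velocity=.15)
manip.move_linear(W(.019,y,.077-.0135),velocity=.05,threshold=4);st()
snap('side','s5.png',(270,130,400,220),6)
E
```

```text
(-0.015, 0, 0.0265) [412.3937 402.8904]
(-0.026, 0.0145, 0.0265) [397.6853 424.2893]
(-0.026, -0.0145, 0.0265) [459.756  404.9988]
(-0.004, 0.0145, 0.0265) [365.1692 400.7882]
[391.7562 228.8829]
 9.69 [0.019  0.0152 0.0636] [0.6012 0.0576 0.0636] F [ 0.0878 -0.3915 -0.0645] gap 0.0003660731815284956
```

View pics/s5.png

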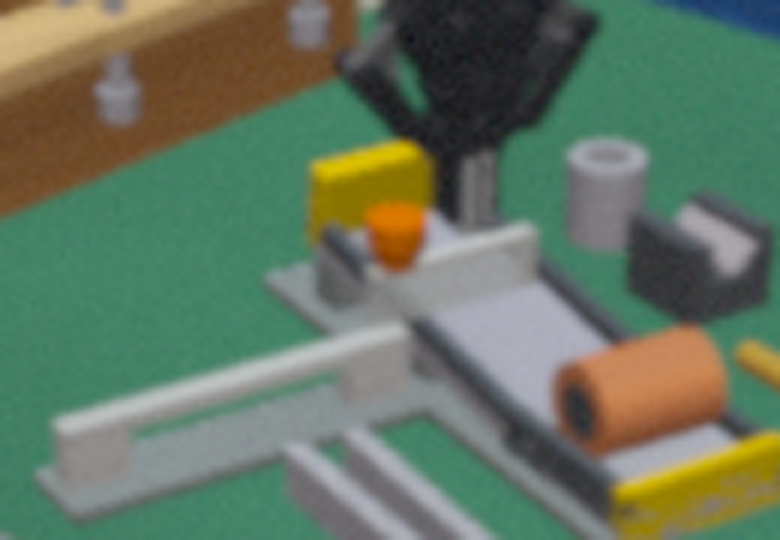

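The tip is beside the knob's right flank: bottom at (475,225) in the crop, knob at (396,235), and clear of the shield's bright edge. Now I'll push it left.

```bash
python3 - <<'E'
from h import *
y=.0152
r=manip.move_linear(W(.019,y+.04,.0635),velocity=.06,threshold=12);print(r);st()
r=manip.move_linear(W(.019,y+.100,.0635),velocity=.05,threshold=7);print(r);st()
snap('side','s6.png',(250,130,400,220),5)
snap('top','t6.png',(265,130,445,270),4)
E
```

```text
False
 10.56 [0.0187 0.0554 0.0634] [0.6116 0.0965 0.0634] F [ 0.7434 -0.8218 -0.1961] gap 3.0000036334665678e-05
True
 11.39 [0.0193 0.0965 0.063 ] [0.623 0.136 0.063] F [-0.6819 -3.6892  2.4356] gap -0.00011018671735148262
```

View pics/s6.png

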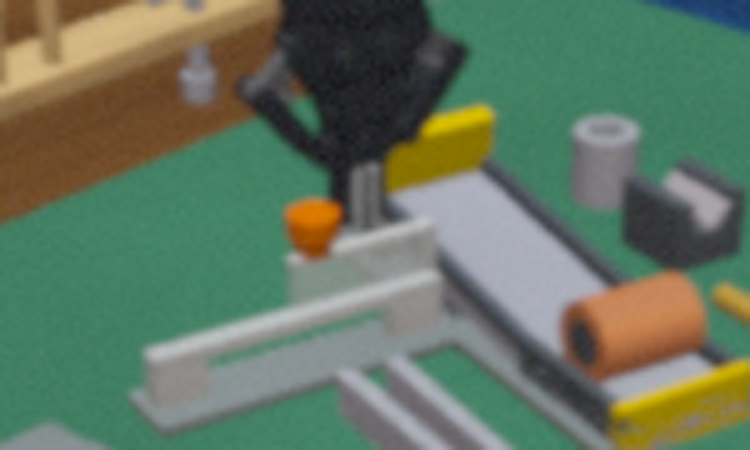

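View pics/t6.png

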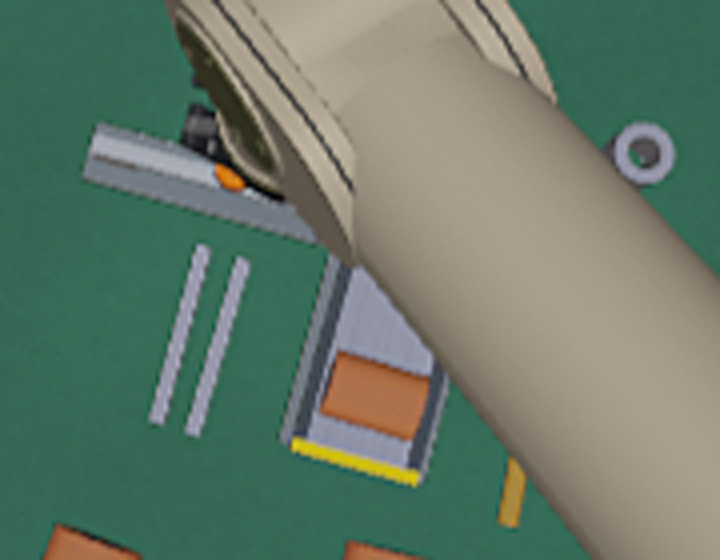

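The shield stopped at about full travel. One slightly firmer push will show whether it's really at its end.

```bash
python3 - <<'E'
from h import *
r=manip.move_linear(W(.019,.112,.0635),velocity=.03,threshold=10);print(r);st()
a=manip.state()['ee_pos'];ar=w2r(a)
manip.move_linear(W(.019,ar[1]-.02,.0635),velocity=.1);st()
manip.move_linear(W(.019,ar[1]-.02,.12),velocity=.15)
snap('side','s7.png',(250,130,400,220),5)
im=cv2.imread('pics/s7.png')
full=manip.camera('side')[:,:,::-1]
h=cv2.cvtColor(full,cv2.COLOR_BGR2HSV);m=cv2.inRange(h,(5,200,150),(17,255,255))
k=np.zeros_like(m);k[160:185,300:325]=m[160:185,300:325];ys,xs=np.nonzero(k);print('knob px',xs.mean(),ys.mean(),len(xs))
for s in (.08,.085,.09): print(s,proj('side',W(.0183,.034+s,.0863)))
st()
E
```

```text
True
 11.76 [0.0193 0.0963 0.0623] [0.6229 0.1357 0.0623] F [-0.1667 -1.8641  1.6922] gap 0.00025258775483373856
 12.1 [0.0191 0.076  0.0635] [0.6174 0.1162 0.0635] F [-0.0677  0.2717  0.5356] gap -0.00015868139837209105
knob px 311.9166666666667 174.15 60
0.08 [[315.7818 173.0722]]
0.085 [[314.0954 173.5367]]
0.09 [[312.4023 174.003 ]]
 12.72 [0.0184 0.0759 0.1186] [0.6167 0.1164 0.1186] F [-0.8048 -0.1355  0.5158] gap -0.00030585431512493357
```

View pics/s7.png

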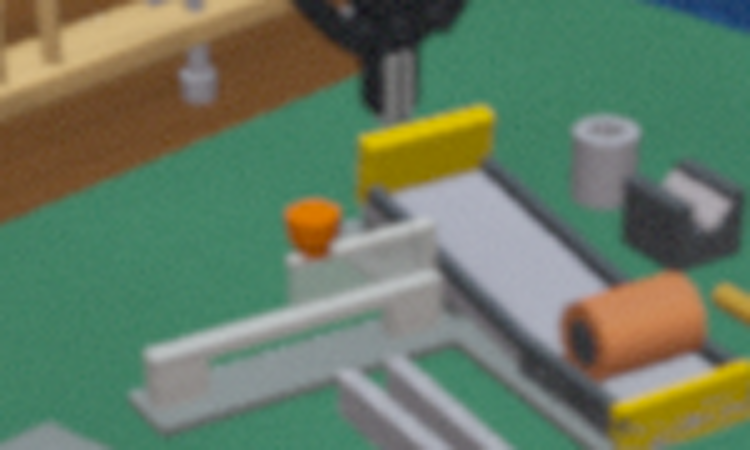

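The shield is fully open: the knob is at pixel (311.9,174.2), against (312.4,174.0) predicted for 0.09. Next I'll go behind the sleeve with the fingers slightly spread, for yaw stability.

```bash
python3 - <<'E'
from h import *
manip.move_linear(W(-.136,0,.125),velocity=.2)
manip.command_gripper(.022);st()
manip.move_linear(W(-.136,0,.05),velocity=.12,threshold=6)
r=manip.move_linear(W(-.136,0,.0205),velocity=.03,threshold=3);print(r);st()
snap('side','s8.png',(330,150,430,235),7)
snap('top','t8.png',(265,130,445,270),4)
E
```

```text
14.08 [-0.1359  0.0003  0.1249] [0.4478 0.0845 0.1249] F [ 1.0293 -0.195  -0.3081] gap 0.02216615618337321
False
 15.99 [-0.1359  0.0001  0.0206] [0.4478 0.0842 0.0206] F [-0.6558 -0.7372  0.5058] gap 0.022159466116620875
```

View pics/s8.png

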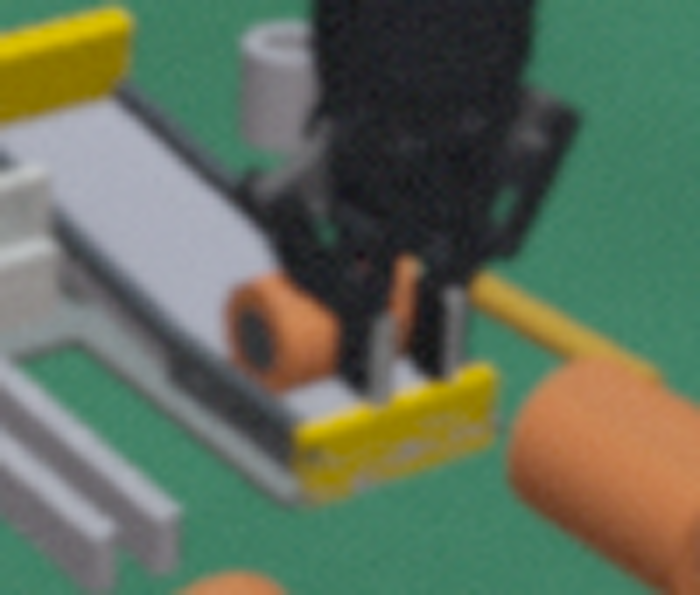

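View pics/t8.png

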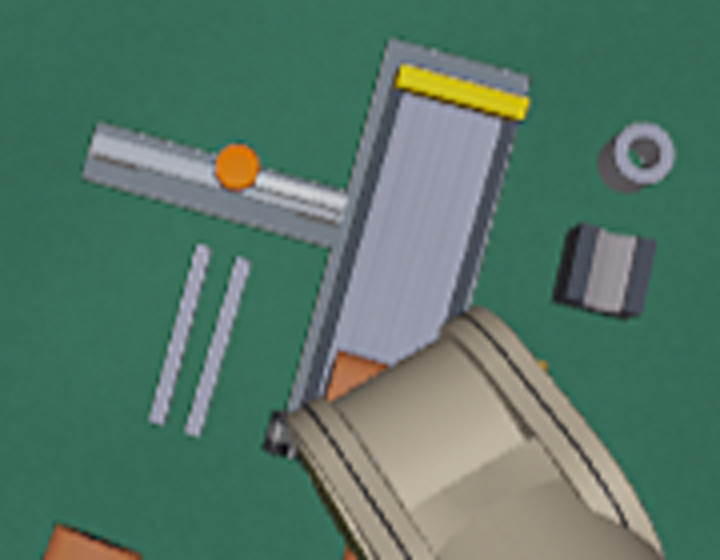

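The spread fingers are now over the lip and behind the sleeve at its centre height. They show at (370,390) and (450,370) in the crop, with no contact yet. Pushing slowly along the landing, then parallel to the slope.

```bash
python3 - <<'E'
from h import *
z=lambda x:.0205+np.tan(np.radians(8))*max(0,x+.083)
r=manip.move_linear(W(-.083,0,z(-.083)),velocity=.025,threshold=8);print(r);st()
r=manip.move_linear(W(-.04,0,z(-.04)),velocity=.025,threshold=8);print(r);st()
snap('side','s9.png',(300,130,420,230),6)
E
```

```text
False
 18.36 [-0.0831  0.      0.0205] [0.4987 0.0702 0.0205] F [-2.3685  0.8273  1.0714] gap 0.02194428129770521
False
 20.24 [-0.04    0.      0.0266] [0.5402 0.0587 0.0266] F [-1.6582 -0.0066  0.5752] gap 0.021921652380220914
```

View pics/s9.png

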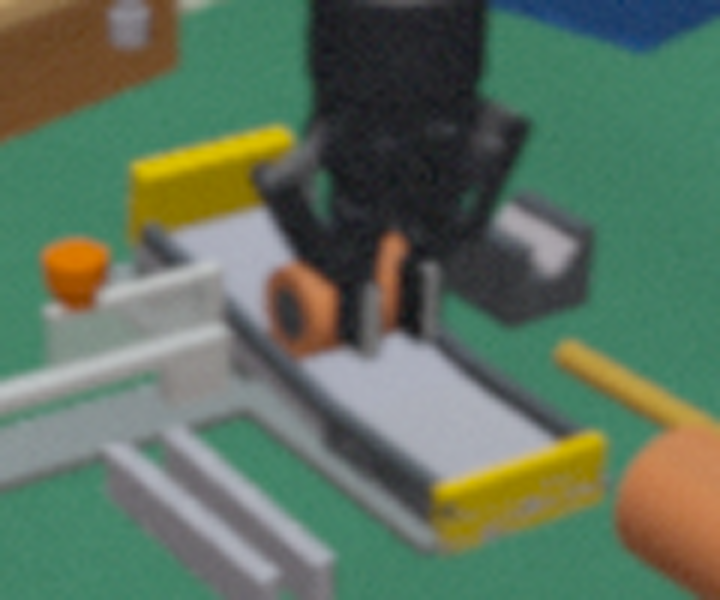

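The sleeve is riding up the deck, straight, against both fingers at (365,320) and (425,300). I'll continue to the stop.

```bash
python3 - <<'E'
from h import *
z=lambda x:.0205+np.tan(np.radians(8))*max(0,x+.083)
r=manip.move_linear(W(.034,0,z(.034)),velocity=.025,threshold=8);print(r);st()
r=manip.move_linear(W(.062,0,z(.062)),velocity=.012,threshold=6);print(r);st()
manip.pause(.3);st()
snap('side','s10.png',(300,110,400,200),7)
snap('top','t10.png',(265,130,445,270),4)
E
```

```text
False
 23.43 [0.0339 0.     0.0369] [0.6115 0.039  0.0369] F [-2.1541  0.6555  1.7477] gap 0.021893023757797718
True
 24.57 [ 0.0436 -0.0002  0.0378] [0.6208 0.0363 0.0378] F [-1.5174  1.0476  0.343 ] gap 0.021911861505701326
 24.87 [ 0.0432 -0.0003  0.0374] [0.6203 0.0363 0.0374] F [-1.1356  0.6571 -1.1573] gap 0.02160938582585446
```

View pics/s10.png

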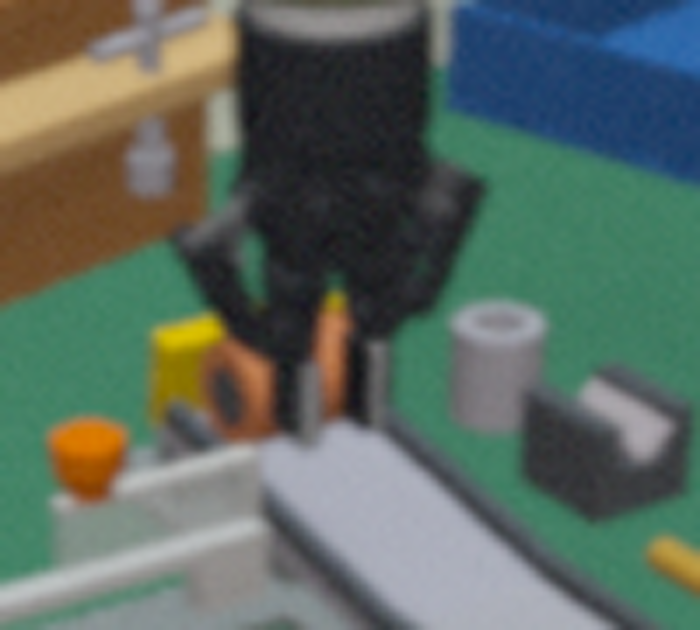

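View pics/t10.png

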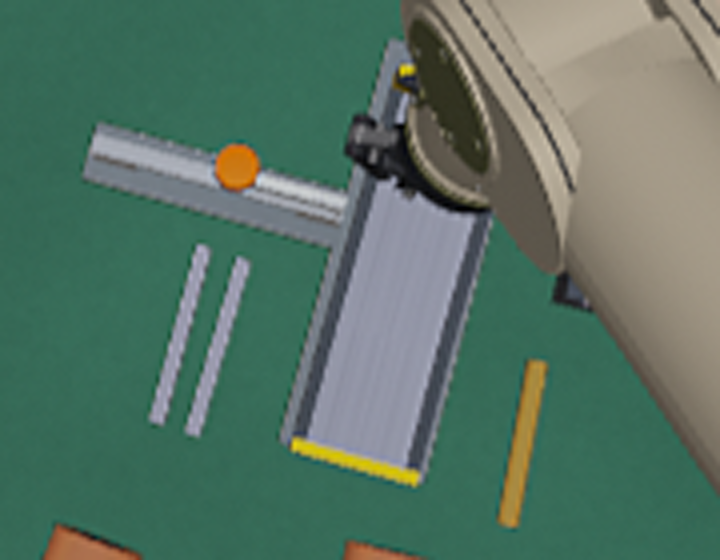

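```bash
python3 - <<'E'
from h import *
q=lambda P:(proj('side',P)[0]-[300,110])*7
for d in (.0806,.0756,.0706): print(d,q(W(d,.03,.0606-(.0806-d)*.14)))
x0=w2r(manip.state()['ee_pos'])
z=lambda x:.0205+np.tan(np.radians(8))*max(0,x+.083)
for dx in (.045,.0465):
    r=manip.move_linear(W(dx,0,z(dx)),velocity=.012,threshold=15);manip.pause(.2);print(dx,r);st()
E
```

```text
0.0806 [215.6026 389.1446]
0.0756 [222.2273 395.3911]
0.0706 [228.8885 401.6718]
0.045 False
 25.5 [ 0.044  -0.0003  0.0381] [0.6212 0.0361 0.0381] F [-4.6208  0.4559 -0.5337] gap 0.021950781330035352
0.0465 False
 25.98 [ 0.0441 -0.0002  0.038 ] [0.6213 0.0361 0.038 ] F [-10.3479   0.244    3.9757] gap 0.022044836963634885
```

Force builds with almost no motion, 10 N now, so something is hard against something. I'll check in an enlarged picture that it's the sleeve on the stop.

```bash
python3 - <<'E'
from h import *
a=np.mean([manip.camera('side').astype(float) for _ in range(6)],0)[:,:,::-1].astype(np.uint8)
B=(312,145,362,182);k=16
c=cv2.resize(a[B[1]:B[3],B[0]:B[2]],None,fx=k,fy=k,interpolation=cv2.INTER_CUBIC)
def draw(d,y0,col):
    # left end circle of the sleeve, at deck x=d
    t=np.linspace(0,2*np.pi,60);P=np.array([deck(d+.022*np.cos(u),y0,.022+.022*np.sin(u)) for u in t])
    q=(proj('side',R2w(p,P))-[B[0],B[1]]+.5)*k
    cv2.polylines(c,[q.astype(int)],True,col,1)
draw(.135,.030,(0,255,0));draw(.127,.03,(255,0,0))
cv2.imwrite('pics/s11.png',c);st()
E
```

```text
26.27 [ 0.0441 -0.0002  0.038 ] [0.6212 0.0361 0.038 ] F [-11.0866   0.4758   3.4795] gap 0.02203315033954529
```

View pics/s11.png

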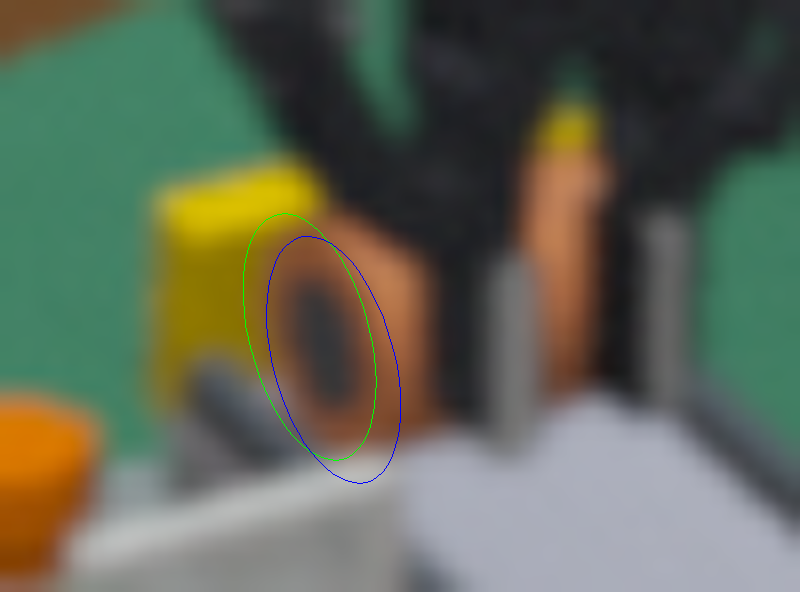

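```bash
python3 - <<'E'
from h import *
a=np.mean([manip.camera('side').astype(float) for _ in range(4)],0)[:,:,::-1].astype(np.uint8)
b=np.mean([manip.camera('top').astype(float) for _ in range(4)],0)[:,:,::-1].astype(np.uint8)
B=(312,145,362,182);k=16
c=cv2.resize(a[B[1]:B[3],B[0]:B[2]],None,fx=k,fy=k,interpolation=cv2.INTER_CUBIC)
def poly(Ps,col,cl=True,n='side',img=None,B=B,k=k):
    q=(proj(n,R2w(p,np.array(Ps)))-[B[0],B[1]]+.5)*k
    cv2.polylines(img,[q.astype(int)],cl,col,1)
for w in (.034,.042): poly([deck(.157,w,0),deck(.157,w,.036),deck(.157,-w,.036),deck(.157,-w,0)],(255,255,255),img=c)
for s in(1,-1): poly([deck(0,s*.034,.009),deck(.157,s*.034,.009)],(255,0,255),False,img=c)
poly([W0 for W0 in [(.017,.047,.068),(.017,.133,.068),(.023,.133,.068),(.023,.047,.068)]],(0,255,255),img=c)
cv2.imwrite('pics/s12.png',c)
B=(340,130,410,190);k=10
c=cv2.resize(b[B[1]:B[3],B[0]:B[2]],None,fx=k,fy=k,interpolation=cv2.INTER_CUBIC)
t0=cv2.resize(cv2.imread('pics/t8.png'),None,fx=2.5,fy=2.5,interpolation=cv2.INTER_CUBIC)[0:600,750:1450].copy()
for w in (.034,.042): poly([deck(.157,w,0),deck(.157,w,.036),deck(.157,-w,.036),deck(.157,-w,0)],(0,0,255),n='top',img=t0,B=B,k=k)
cv2.imwrite('pics/t12.png',t0);print(t0.shape);st()
E
```

```text
(600, 700, 3)
 26.68 [ 0.0441 -0.0002  0.038 ] [0.6213 0.0361 0.038 ] F [-10.9592   1.0004   2.955 ] gap 0.021851145202957774
```

View pics/s12.png

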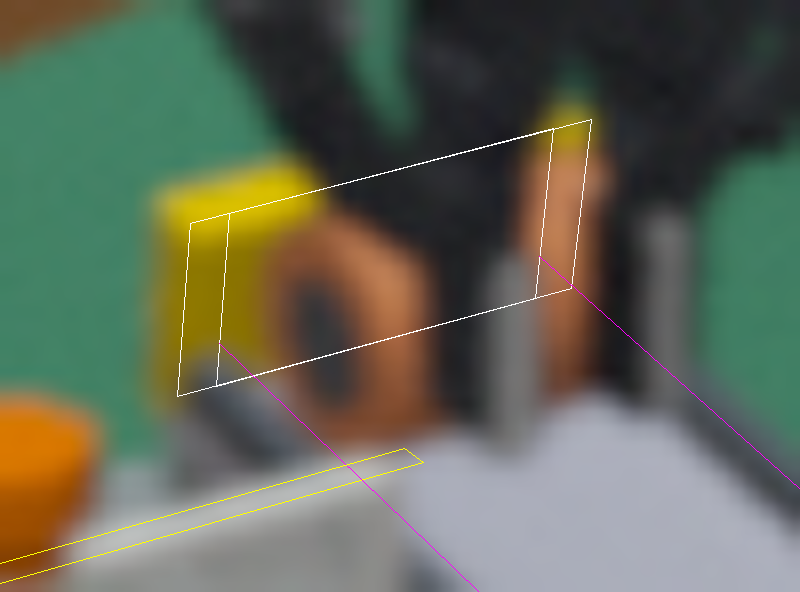

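View pics/t12.png

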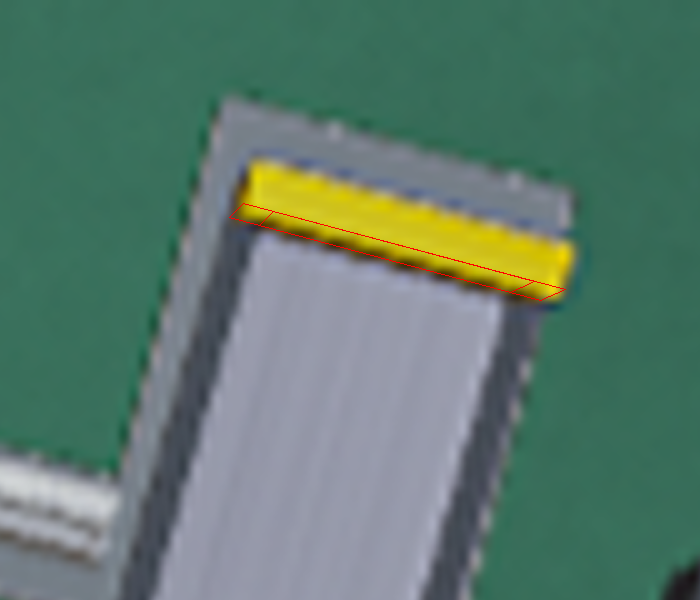

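```bash
python3 - <<'E'
from h import *
a=np.mean([manip.camera('side').astype(float) for _ in range(8)],0)[:,:,::-1].astype(np.uint8)
B=(312,145,362,182);k=16
def rend(d):
    t=np.linspace(0,2*np.pi,90);q=[]
    for y in(.03,-.03): q.append((proj('side',R2w(p,np.array([deck(d+.022*np.cos(u),y,.022+.022*np.sin(u)) for u in t])))-[B[0],B[1]]+.5)*k)
    return cv2.convexHull(np.vstack(q).astype(np.float32))
for d in(.135,.131,.127):
    h=rend(d).reshape(-1,2); m=np.zeros((592,800),np.uint8);cv2.fillPoly(m,[h.astype(int)],1)
    print(d,[(x,np.nonzero(m[:,x])[0][[0,-1]]) for x in(300,340,565)],'left',np.nonzero(m)[1].min())
# column profiles
c=cv2.resize(a[B[1]:B[3],B[0]:B[2]],None,fx=k,fy=k,interpolation=cv2.INTER_CUBIC)
x=565; print([(y,c[y,x].tolist()) for y in range(90,200,10)]);print([(y,c[y,x].tolist()) for y in range(340,440,10)])
x=340; print([(y,c[y,x].tolist()) for y in range(180,250,10)]);print([(y,c[y,x].tolist()) for y in range(400,480,10)])
y=330; print([(x,c[y,x].tolist()) for x in range(220,300,10)])
st()
E
```

```text
0.135 [(300, array([209, 443])), (340, array([198, 459])), (565, array([139, 396]))] left 243
0.131 [(300, array([223, 441])), (340, array([212, 470])), (565, array([153, 411]))] left 254
0.127 [(300, array([237, 435])), (340, array([226, 478])), (565, array([167, 426]))] left 266
[(90, [56, 75, 55]), (100, [55, 87, 77]), (110, [46, 110, 113]), (120, [34, 129, 143]), (130, [17, 141, 161]), (140, [22, 140, 171]), (150, [45, 130, 173]), (160, [67, 127, 181]), (170, [82, 128, 189]), (180, [86, 129, 192]), (190, [87, 127, 191])]
[(340, [53, 80, 132]), (350, [49, 74, 122]), (360, [46, 69, 114]), (370, [43, 64, 108]), (380, [51, 66, 105]), (390, [66, 75, 107]), (400, [100, 101, 120]), (410, [138, 132, 140]), (420, [162, 152, 154]), (430, [178, 166, 164])]
[(180, [39, 38, 39]), (190, [37, 41, 45]), (200, [36, 47, 60]), (210, [41, 59, 87]), (220, [52, 79, 123]), (230, [61, 94, 148]), (240, [65, 101, 161])]
[(400, [53, 58, 75]), (410, [52, 64, 95]), (420, [52, 71, 112]), (430, [54, 76, 123]), (440, [67, 86, 127]), (450, [100, 111, 137]), (460, [144, 148, 157]), (470, [172, 175, 176])]
[(220, [4, 116, 138]), (230, [3, 114, 137]), (240, [0, 113, 137]), (250, [8, 109, 135]), (260, [27, 102, 133]), (270, [44, 90, 125]), (280, [50, 78, 111]), (290, [52, 67, 92])]
 27.07 [ 0.0441 -0.0002  0.038 ] [0.6212 0.0361 0.038 ] F [-10.8588   1.1613   3.4425] gap 0.02213007675276977
```

At the gap between the fingers, the sleeve's outline spans rows 150 to 402. The prediction is 139 to 396 when home and 153 to 411 at 4 mm short, so it is home within the 2 mm calibration. The push backs this up: 1.5 mm more command gave about 0.1 mm of motion and a steady 11 N. Handing in while holding.

```bash
python3 - <<'E'
from h import *
snap('side','s13.png');st()
manip.job_done();print('done')
E
```

```text
27.12 [ 0.0441 -0.0002  0.038 ] [0.6212 0.0361 0.038 ] F [-11.2533   0.8587   4.3639] gap 0.021898929784764407
the job is handed in; nothing more can be done
done
```

View pics/s13.png

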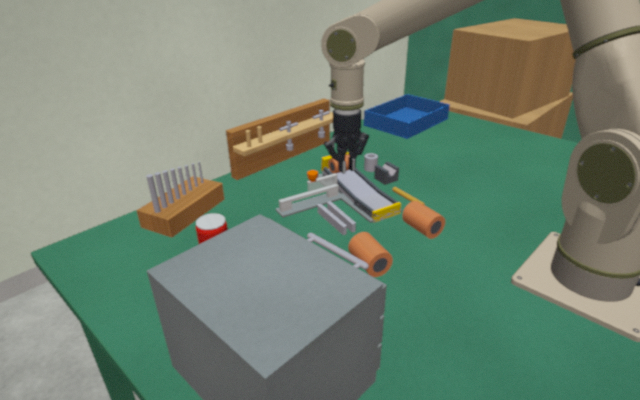

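I slid the shield fully open by its knob, then pushed the bronze sleeve slowly up the ramp to the yellow stop. I handed the job in at 27 s with the fingertips still pressing it there at about 11 N.

- **Shield:** a second, firmer push did not move it further. The knob's pixel matched the prediction for 0.09 m within about 0.5 px.
- **Sleeve:** its outline put it about 2 mm short of the seat, which is within the calibration error. Pushing 1.5 mm further moved it only about 0.1 mm, so I take it as touching the stop. It was never lifted, and I saw no sign of it touching the lip.
- **Everything else:** nothing looked out of place in the last pictures. The arm hid part of the top view, so there I relied on the side camera.

**Disagreements:**
- The shut fingertips met the deck about 13 mm behind the reported TCP, not 8 mm ahead of it as stated. I found this with a light touch on the bare deck, about 6 N, and allowed for it afterwards.
- In the side view, the stop's left edge sat nearly 2 px from my fitted ramp pose. I did not find the cause.

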